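Clamp a brush board for gluing

TASK

Stand the drilled wooden brush board in the slot of the gluing clamp, holes up and fully down on the clamp's base. Then throw the clamp's lever into the notch that has the green marker beside it, let it click in, and leave it there. Do not disturb the drinking glass, the thread spool or the plant pot.

Things in the scene. Friction and masses are not known exactly. Their poses are not given: they have to be found in the camera images.
- board: Loose light-wood brush board, 110 (its x) x 16 (its y, thickness) x 70 mm tall (its z), about 85 g, a row of dark holes along the middle of its upper edge. It starts standing on its long edge on the table, left of the clamp. Origin: centre of its underside.
- clamp: Gluing clamp screwed to the table: wooden base plate 230 (x) x 295 (y) x 12 mm thick. Origin: on the table level under the lever's pivot; the plate reaches from y = -180 to +115 mm and x = -115 to +115 mm. At its +y end is the slot for the board; at its -y end a flat steel quadrant with two notches, each the dip between a pair of dark round ridges, with a short black line on the rim.
- slot (a point): Centre of the slot floor, on the base plate at clamp (0, 76, 12) mm; axes as the clamp's. Slot open above, 120 mm long along x between aluminium end stops. Fixed aluminium jaw 11 mm away on +y; orange sprung pad on -y, 11 to 13 mm away at the start, driven to +y by the lever (15 mm per rad) until it holds the board with 2 to 6 N. Jaw, pad and stops rise at most 29 mm above the slot floor.
- lever (a joint): Lever angle (rad) about the vertical through the clamp's origin. 0: open, arm 0.6 rad from the clamp's -y towards its -x. Grows as the knob swings through -y (0.6, near notch) to 0.6 rad towards +x (1.2, far notch); stops at -0.06, 1.27. Starts at 0 to 0.15. A sprung ball drops between two ridges at each notch and draws the lever in from 0.08 rad; riding over takes up to about 5 N at the knob.
- lever_grip (a point): Grip point of the lever, on the axis of its upright black round handle, 120 mm from the pivot and 78 mm above the table. The handle is 23 mm in diameter, it rises from 44 to 95 mm above the table, and the flat steel arm below it tops out at 44 mm. The handle is rigid on the lever.
- green_marker: Green disc, 24 mm diameter, 6 mm thick, fixed on the clamp's base beside the notch to be used, 157 mm from the lever's pivot, in line with that notch: at clamp (0, -157) mm beside the near notch or at (89, -130) mm beside the far notch. Origin: centre of its underside.
- red_marker: Red disc of the same size, fixed beside the other of these two notches, which is not to be used. Origin: centre of its underside.
- tumbler: Drinking glass, 66 mm diameter, 85 mm tall, a bystander. Origin: centre of its underside.
- spool: White thread spool standing upright, 38 mm diameter, 48 mm tall, a bystander. Origin: centre of its underside.
- plant_pot: Terracotta pot with a small plant, 90 mm diameter, pot 78 mm tall, about 115 mm with its leaves, a bystander. Origin: centre of its underside.
There are look-alikes about, which are no part of the job. There is more than one size of the board; the job needs the middle-sized.

How it is judged:
By the outcome, as a careful person would: the job done as asked, in the order asked, and still so for the second after the job is handed in, with the robot touching nothing.
It also fails if it takes over 56 s, if anything falls off the work surface, if the arm or the gripper's body presses on something with over 40 N, if the wrist force passes 120 N, or if a joint passes its speed limit or range.

ROBOT

A 6-joint arm with a two-finger parallel gripper is mounted at the origin on the work surface. World frame = base frame: x ahead of the robot, y to its left, z up, the work surface at z = 0. Lengths are in m, angles in rad, forces in N, time in s.
With the tool pointing down it reaches from about 0.25 to 0.775 m from the base axis. Payload 4 kg.
Tool frame: the origin (TCP) lies midway between the tips of the shut fingers; the grasp point (between the pads) lies 19 mm behind it (grip_point_offset is the distance from the TCP to the grasp point, in m); z points along the fingers, y is the line along which they close (so a half turn about z gives the same grasp; the last joint's range is limited). The gripper opens to 94 mm and grips with 3 to 60 N. Pads are 16 mm wide; open, the fingers measure 119 mm over their backs; the gripper's body (75 mm by 177 mm) begins 78 mm behind the grasp point.
Start: joints at [1.239, 0.087, 1.371, -0, 1.684, -0.103], TCP at [0.125, 0.536, 0.206] pointing down, gripper open.
Joint ranges: [-3.1, 3.1], [-0.76, 2.03], [0.27, 2.55], [-1.08, 4.22], [0.17, 2.65], [-2.57, 2.57]. Speed limits (rad/s): [2.79, 2.79, 3.14, 3.14, 3.14, 3.14].

INTERFACE

Orientations are given as [roll, pitch, yaw] about the fixed x, y, z axes, in that order (R = Rz(yaw) Ry(pitch) Rx(roll)).
In Python, from bench import * gives the robot as it stands.
- The arm moves only by the tool carry_out, never from a script. Its argument "commands" is a list of rows, each a list of 6 numbers: the shift along the tool's x, y, z in m, then the turn, a rotation vector about the tool's x, y, z in rad. In form: [[tx, ty, tz, rx, ry, rz], ...]. A call has exactly 5 rows; each row is the pose to reach, as a shift and turn from the pose commanded when the call began, along the tool's axes at that moment; what a row does not reach only later rows make up. A row lasts 1/10 s, in which the tool goes at most 50 mm and 8.59 degrees, less where a joint would pass 70% of its speed; a pose out of reach is approached as far as the arm can. A call with a gripper value outside its range is refused whole. "jaw" is the opening, from 0 (shut) to 1 (fully open), set as the call begins (left out, the last holds). The fingers move at their own pace and stop on an object; the grip force is fixed at half the most. Time passes only in rows, so rows that repeat a pose let the fingers close, or fill a call up. It gives the time, the measured TCP pose, the force, the opening and the grip force at its end, in the units of the state.
- get_obs(): the state, without advancing time (a new reading comes with each control period).
- snapshot(name): name is "scene" or "top" or "wrist"; returns a dict with "img" (384x512x3 uint8, red, green, blue), "range_z" (384x512 float32, m along the optical axis (not along the pixel's ray), 0 where there is no reading), "fx", "fy", "cx", "cy" (pixels), "R" (3x3) and "t" (3): a world point X has camera coordinates R X + t. Camera axes: x right, y down, z forward; pixel columns grow to the right and rows downward; lengths in m; the calibration is good to about 2 mm. A picture is of the moment at which its call begins.
- close_job(): hands the job in; it is judged then, once.
The state is a dict: "time": time; "joint_positions": joint angles; "qvel": joint speeds; "joint_torque": joint torques, N m; "tool_pos": TCP position; "ee_rot": TCP orientation; "wrist_force": force on the tool from outside, world axes, zero at the start; "wrist_torque": the same for the moment, N m; "width": finger opening in m; "finger_force": force on a finger pad.
Only numpy, scipy, OpenCV 4.12 (cv2) and the standard library are available. Lean on these libraries where they do the work, as an engineer would, in place of code of your own. Each camera call takes 0.05 s, during which the arm holds its last target. There are 200 camera calls.

## Working session

There is one attempt and no reset: what is moved stays moved. The work goes in short steps, Python scripts to look and compute and a tool call to move; the robot and the scene stay as the last step left them, time stands still between calls to the robot, and variables do not carry over. Pictures are saved under pics/ and viewed, at most 10 in all, crops included, and the job is handed in when it is done.

Besides the shell and the picture viewer there is one more tool, called after "Emit:" as name([rows], argument=value, ...), one row to a line, values as JSON. carry_out: Moves the arm, as the interface text tells. Its arguments: {"type":"object","properties":{"commands":{"type":"array","items":{"type":"array","items":{"type":"number"}}},"jaw":{"type":"number"}},"required":["commands"]}

```bash
ls; mkdir -p pics
python3 - <<'E'
from bench import *
import cv2,numpy as np
for n in("scene","top"):
    s=snapshot(n); cv2.imwrite(f"pics/{n}0.png",cv2.resize(s["img"][:,:,::-1],(800,600)) if 0 else s["img"][:,:,::-1]); np.savez(f"{n}0.npz",**s)
    print(n,s["fx"],s["cx"],s["cy"],(-s["R"].T@s["t"]).round(3),s["R"].round(2).tolist())
print(get_obs())
E
```

```text
pics
scene 411.2646207675276 255.864446207927 192.54811200733351 [ 1.433 -0.06   1.044] [[0.08, 1.0, 0.0], [0.76, -0.06, -0.65], [-0.65, 0.05, -0.76]]
top 482.1896793083915 258.29959613894636 188.0475632746263 [ 0.449 -0.006  1.26 ] [[-0.01, -1.0, -0.01], [-0.99, 0.01, -0.14], [0.14, 0.01, -0.99]]
{'time': 0.1, 'joint_positions': array([ 1.23892404e+00,  8.78958496e-02,  1.37209317e+00, -7.13927165e-06,
        1.68359104e+00, -1.03114498e-01]), 'qvel': array([ 1.46901214e-03, -9.26336685e-04, -1.42215936e-03,  6.96781808e-05,
        2.98691509e-05, -1.16206263e-03]), 'joint_torque': array([ 2.34534316e-03, -3.41256344e+01, -3.03300512e+01,  7.20806862e-02,
        3.05096002e-02, -1.05611448e-04]), 'tool_pos': array([0.12457661, 0.53520299, 0.2044182 ]), 'ee_rot': array([-3.13961507e+00, -1.97509573e-04,  2.91283388e+00]), 'wrist_force': array([0.35895111, 0.07808728, 0.00342004]), 'wrist_torque': array([0.00327696, 0.01904526, 0.00352744]), 'finger_force': 0.0, 'width': 0.09376573841124923}
```

View pics/top0.png

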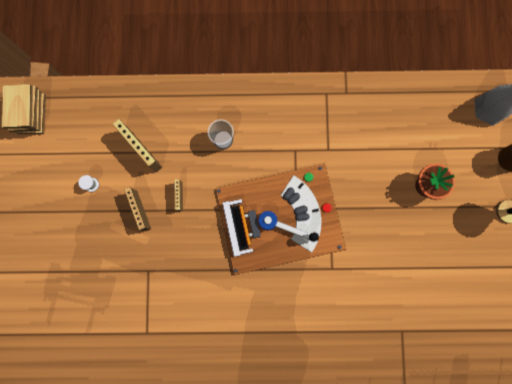

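View pics/scene0.png

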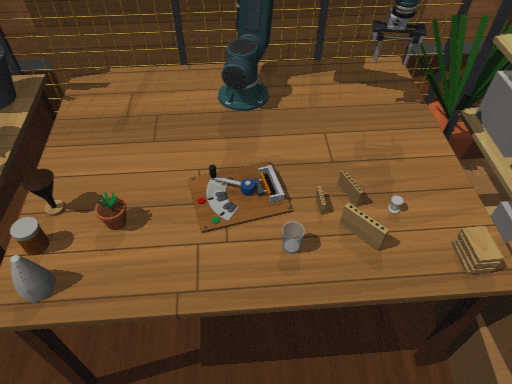

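The top view shows the middle board at about (137,209), with the big one at (135,143) and the small one at (178,195). The clamp pivot is at (268,220), with the knob at (313,237). The green marker at (309,177) is by the far notch and the red one at (327,208) is by the near notch. The glass is at (221,133), the spool at (88,184) and the pot at (435,182).

```bash
cat > h.py <<'E'
import numpy as np,cv2
def cloud(s):
    z=s["range_z"]; v,u=np.mgrid[:384,:512]
    P=np.stack([(u-s["cx"])/s["fx"]*z,(v-s["cy"])/s["fy"]*z,z],-1)
    X=(P-s["t"])@s["R"]; X[z==0]=np.nan
    return X
def box(xy):
    (c,wh,a)=cv2.minAreaRect((xy*1000).astype(np.float32)); return np.round(c,1),np.round(wh,1),round(a,1)
def proj(s,X):
    c=s["R"]@np.asarray(X)+s["t"]; return np.array([s["fx"]*c[0]/c[2]+s["cx"],s["fy"]*c[1]/c[2]+s["cy"]])
E
python3 - <<'E'
from h import *
S={n:dict(np.load(n+"0.npz")) for n in("top","scene")}
for n,s in S.items():
    X=cloud(s); im=s["img"].astype(int); s["X"]=X
    r,g,b=im[...,0],im[...,1],im[...,2]
    reg=(X[...,0]>.2)&(X[...,0]<.8)&(abs(X[...,1])<.75)
    print(n,"table z",np.nanmedian(X[...,2][reg&(X[...,2]<.006)]))
    m=(reg&(X[...,2]>.045)).astype(np.uint8)
    k,l,st,_=cv2.connectedComponentsWithStats(m)
    for i in range(1,k):
        if st[i,4]<15: continue
        q=X[l==i]; zt=np.percentile(q[:,2],95); t=q[q[:,2]>zt-.012]
        print(st[i].tolist(),"ztop %.3f"%zt,*box(t[:,:2]))
    for nm,mm in dict(green=(g>1.6*r)&(g>1.6*b)&(g>70),red=(r>2.5*g)&(r>2.5*b)&(r>120),blue=(b>1.6*r)&(b>70),orange=(r>180)&(g>90)&(g<160)&(b<60)).items():
        mm=mm&reg&(X[...,2]<.1)
        k,l,st,c=cv2.connectedComponentsWithStats(mm.astype(np.uint8))
        for i in range(1,k):
            if st[i,4]>12: print(nm,c[i].round(1),st[i,4],np.nanmean(X[l==i],0).round(4))
s=S["top"]; cv2.imwrite("pics/topcrop.png",cv2.resize(s["img"][150:290,60:360,::-1],None,fx=2.66,fy=2.66,interpolation=cv2.INTER_CUBIC))
E
```

```text
top table z -0.000346939039073579
[496, 115, 10, 6, 24] ztop 0.064 [ 796.4 -618. ] [16.9  5.9] 90.0
[2, 120, 34, 12, 311] ztop 0.082 [791.  619.4] [18.5 71.5] 0.9
[113, 120, 46, 49, 542] ztop 0.095 [735. 315.] [145.4  20.9] 40.6
[208, 120, 26, 28, 302] ztop 0.087 [760.   98.7] [63.1 63.7] 89.6
[506, 145, 6, 21, 96] ztop 0.073 [ 700.6 -628. ] [ 7.2 32.5] 88.8
[417, 164, 38, 36, 1072] ztop 0.113 [ 630.8 -435.9] [54.4 54.7] 84.9
[79, 176, 15, 14, 135] ztop 0.051 [641.9 446.4] [36.9 34.3] 88.2
[175, 179, 5, 32, 149] ztop 0.053 [608.6 211.9] [79.2 11.5] 1.1
[125, 188, 22, 43, 365] ztop 0.073 [571.7 314.4] [109.9  17. ] 21.1
[259, 211, 33, 21, 283] ztop 0.055 [528.8 -31.1] [81.3 44.9] 49.7
[308, 233, 11, 9, 79] ztop 0.095 [ 495.5 -128. ] [19.7 19.3] 88.7
green [308.3 176.7] 54 [ 0.6551 -0.1248  0.0178]
green [438.4 180. ] 91 [ 0.6307 -0.4351  0.0921]
red [326.6 207.5] 71 [ 0.574  -0.1702  0.0173]
blue [307.8 176.9] 23 [ 0.6546 -0.1235  0.0181]
blue [267.5 220.3] 211 [ 0.5401 -0.0168  0.0477]
orange [278.3 182. ] 32 [ 0.643  -0.0468  0.0113]
orange [324.1 195.1] 26 [ 0.607  -0.1654  0.0117]
[... 455 characters left out ...]
124] ztop 0.055 [545.1 -17.4] [45.4 45.3] 85.8
[317, 186, 9, 21, 79] ztop 0.053 [612.8 212. ] [79.4 12. ] 1.8
[95, 192, 31, 32, 732] ztop 0.112 [ 633.8 -435.8] [55.1 55. ] 35.6
[391, 195, 12, 10, 84] ztop 0.051 [647.3 446.6] [34.4 36.1] 71.7
[342, 202, 47, 41, 761] ztop 0.094 [739.1 315.3] [143.9  25.5] 40.8
[10, 217, 33, 30, 744] ztop 0.097 [ 703.1 -659.9] [75.6 73. ] 52.0
[282, 221, 23, 26, 384] ztop 0.086 [764.5  99.2] [63.2 64.6] 63.7
[457, 226, 30, 11, 118] ztop 0.083 [791.8 618.3] [16.2 70.6] 1.1
green [108.4 201.6] 46 [ 0.6246 -0.4364  0.0915]
green [215.2 219.5] 36 [ 0.6591 -0.1241  0.0173]
red [200.5 200. ] 30 [ 0.5769 -0.1704  0.0175]
blue [247.4 184.4] 96 [ 0.5476 -0.0162  0.0473]
```

View pics/topcrop.png

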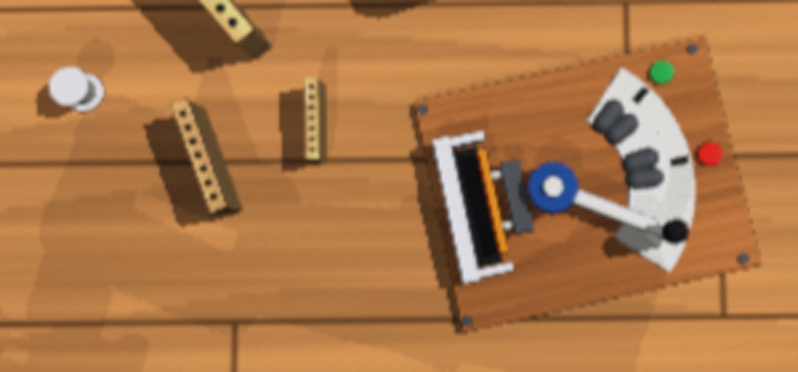

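The crop shows the board's holes facing up. The lever is open and points at the knob (675,231). Green (661,72) is by the far notch and the slot is the dark strip at (477,207). I'll write a helper for the relative moves, then go over the board.

```bash
cat >> h.py <<'E'
from scipy.spatial.transform import Rotation as Ro
def rel(o,p,yaw,ry=(np.pi,0)):
    R0=Ro.from_euler("xyz",o["ee_rot"]); R1=Ro.from_euler("xyz",[np.pi,0,yaw])
    return R0.inv().apply(np.array(p)-o["tool_pos"]).round(4),(R0.inv()*R1).as_rotvec().round(3)
E
python3 - <<'E'
from bench import *
from h import *
o=get_obs()
print(rel(o,[.573,.314,.2],3.503))
E
```

```text
(array([-0.4869, -0.1137,  0.0045]), array([-0.002, -0.001, -0.59 ]))
```

Emit:
carry_out([
  [-0.045,-0.01,0,0,0,-0.06],
  [-0.09,-0.02,0,0,0,-0.12],
  [-0.135,-0.03,0,0,0,-0.18],
  [-0.18,-0.04,0,0,0,-0.24],
  [-0.225,-0.05,0,0,0,-0.3],
])

```text
time: 0.6
tool_pos: [0.3338, 0.4348, 0.205]
ee_rot: [-3.141, -0.001, -3.068]
wrist_force: [0.2, 0.2, -0.4]
width: 0.094
finger_force: 0.0
```

Run:
```python
from bench import *
from h import *
o=get_obs(); print(o["time"],o["tool_pos"],o["ee_rot"])
print(rel(o,[.573,.314,.2],3.503))
```

```text
0.6 [0.33376495 0.4347834  0.2049726 ] [-3.14123810e+00 -6.24819595e-04 -3.06765750e+00]
(array([-0.2297, -0.1381,  0.0049]), array([-0.   , -0.001, -0.287]))
```

Emit:
carry_out([
  [-0.04,-0.024,0,0,0,-0.06],
  [-0.085,-0.05,0,0,0,-0.12],
  [-0.125,-0.075,0,0,0,-0.18],
  [-0.17,-0.1,0,0,0,-0.24],
  [-0.215,-0.128,0,0,0,-0.287],
])

```text
time: 1.1
tool_pos: [0.5536, 0.3245, 0.2048]
ee_rot: [3.141, -0.001, -2.781]
wrist_force: [1.0, 0.8, 0.2]
width: 0.094
finger_force: 0.0
```

Emit:
carry_out([
  [0,0,0,0,0,0],
  [0,0,0,0,0,0],
  [0,0,0,0,0,0],
  [0,0,0,0,0,0],
  [0,0,0,0,0,0],
])

```text
time: 1.6
tool_pos: [0.551, 0.3267, 0.2061]
ee_rot: [3.141, 0.001, -2.781]
wrist_force: [-0.6, 0.6, 0.2]
width: 0.094
finger_force: 0.0
```

Run:
```python
from bench import *
from h import *
o=get_obs(); print(o["tool_pos"],o["ee_rot"])
s=snapshot("wrist"); np.savez("w1.npz",**s); cv2.imwrite("pics/w1.png",s["img"][:,:,::-1])
X=cloud(s); print("cam",-s["R"].T@s["t"], "table",np.nanmedian(X[...,2][abs(X[...,2])<.006]))
q=X[(X[...,2]>.055)&(X[...,2]<.085)]
d=np.linalg.norm(q[:,:2]-[.573,.314],axis=1)<.075; q=q[d]
zt=np.percentile(q[:,2],90);t=q[q[:,2]>zt-.005]; print(zt,len(t),box(t[:,:2]))
print(rel(o,[.573,.314,.2],3.503))
```

```text
[0.55102525 0.3267007  0.20608666] [ 3.14135475e+00  7.17831609e-04 -2.78140866e+00]
cam [0.47957054 0.29893458 0.38576641] table 0.0003883956767120241
0.07133147656480109 1378 (array([572.8, 314.8]), array([108.9,  16.1]), 21.3)
(array([-0.0161, -0.0196,  0.0061]), array([ 0.   ,  0.001, -0.001]))
```

View pics/w1.png

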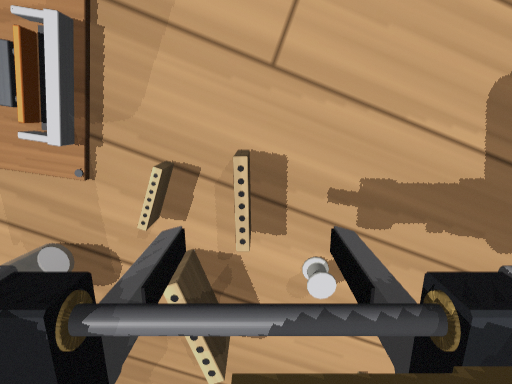

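The wrist view shows the middle board at (242,200), close to vertical in the image and so aligned with the gripper's x, with clear space around it. The clamp slot is at the top left.

Run:
```python
from bench import *
from h import *
o=get_obs()
print(rel(o,[.5728,.3147,.034],3.510))
```

```text
(array([-0.0159, -0.0188,  0.172 ]), array([ 0.   ,  0.001, -0.008]))
```

Emit:
carry_out([
  [-0.016,-0.019,0,0,0,-0.008],
  [-0.016,-0.019,0.03,0,0,-0.008],
  [-0.016,-0.019,0.06,0,0,-0.008],
  [-0.016,-0.019,0.09,0,0,-0.008],
  [-0.016,-0.019,0.11,0,0,-0.008],
], jaw=0.6)

```text
time: 2.15
tool_pos: [0.5722, 0.3136, 0.093]
ee_rot: [-3.142, -0.003, -2.774]
wrist_force: [-0.2, -0.1, -1.7]
width: 0.058
finger_force: 0.0
```

Emit:
carry_out([
  [0,0,0,0,0,0],
  [0,0,0.02,0,0,0],
  [0,0,0.04,0,0,0],
  [0,0,0.06,0,0,0],
  [0,0,0.06,0,0,0],
])

```text
time: 2.65
tool_pos: [0.5722, 0.3133, 0.0338]
ee_rot: [-3.142, -0.004, -2.775]
wrist_force: [-0.5, -0.4, 0.1]
width: 0.0563
finger_force: 0.0
```

Run:
```python
from bench import *
from h import *
o=get_obs()
print(o["tool_pos"],rel(o,[.5728,.3147,.034],3.510))
```

```text
[0.57216523 0.31325946 0.03379465] (array([-0.0011,  0.0011, -0.0002]), array([-0.   , -0.004, -0.002]))
```

Well centred, so I'll close the jaws.

Emit:
carry_out([
  [0,0.001,0,0,0,0],
  [0,0.001,0,0,0,0],
  [0,0.001,0,0,0,0],
  [0,0.001,0,0,0,0],
  [0,0.001,0,0,0,0],
], jaw=0)

```text
time: 3.15
tool_pos: [0.5738, 0.3146, 0.0363]
ee_rot: [3.141, 0.001, -2.775]
wrist_force: [0.3, -0.0, -0.3]
width: 0.0201
finger_force: 0.0
```

Emit:
carry_out([
  [0,0,0,0,0,0],
  [0,0,0,0,0,0],
  [0,0,-0.03,0,0,0],
  [0,0,-0.07,0,0,0],
  [0,0,-0.11,0,0,0],
])

```text
time: 3.65
tool_pos: [0.5726, 0.314, 0.1451]
ee_rot: [-3.141, -0.003, -2.775]
wrist_force: [0.1, 0.3, -1.1]
width: 0.016
finger_force: 30.0
```

Run:
```python
from bench import *
from h import *
o=get_obs(); print(o["tool_pos"],o["width"],o["finger_force"])
print(rel(o,[.5257,.0574,.16],3.358))
```

```text
[0.572551   0.31395026 0.14508174] 0.01595435527025206 29.99902367591858
(array([ 0.1356, -0.2228, -0.0144]), array([-0.   , -0.003,  0.15 ]))
```

Emit:
carry_out([
  [0.02,-0.033,-0.005,0,0,0.03],
  [0.045,-0.074,-0.01,0,0,0.06],
  [0.068,-0.111,-0.014,0,0,0.09],
  [0.09,-0.148,-0.014,0,0,0.12],
  [0.113,-0.186,-0.014,0,0,0.15],
])

```text
time: 4.15
tool_pos: [0.5338, 0.0987, 0.1592]
ee_rot: [-3.142, -0.0, -2.926]
wrist_force: [0.9, -0.6, -2.5]
width: 0.0162
finger_force: 30.0
```

Emit:
carry_out([
  [0.014,-0.023,0,0,0,0],
  [0.018,-0.029,0,0,0,0],
  [0.018,-0.029,0,0,0,0],
  [0.018,-0.029,0,0,0,0],
  [0.018,-0.029,0,0,0,0],
])

```text
time: 4.65
tool_pos: [0.5234, 0.0694, 0.1593]
ee_rot: [3.141, -0.0, -2.924]
wrist_force: [0.0, -0.8, -0.6]
width: 0.0158
finger_force: 30.0
```

Run:
```python
from bench import *
from h import *
o=get_obs(); print(o["tool_pos"],o["ee_rot"],o["width"])
for n in("wrist","top"):
    s=snapshot(n); np.savez(n+"2.npz",**s); 
    cv2.imwrite(f"pics/{n}2.png",s["img"][:,:,::-1] if n=="wrist" else cv2.resize(s["img"][150:290,180:360,::-1],None,fx=4,fy=4,interpolation=cv2.INTER_CUBIC))
    X=cloud(s); r,g,b=[s["img"][...,i].astype(int) for i in range(3)]
    reg=(X[...,0]>.35)&(X[...,0]<.72)&(abs(X[...,1])<.2)
    q=X[reg&(X[...,2]>.14)&(X[...,2]<.18)&(r>150)&(b<150)&(r-b>40)]
    if len(q)>20:
        print(n,"board top",len(q),np.percentile(q[:,2],[10,90]),box(q[:,:2]))
    for nm,mm in dict(green=(g>1.6*r)&(g>1.6*b)&(g>60),red=(r>2.5*g)&(r>2.5*b)&(r>110),blue=(b>1.6*r)&(b>60)&(X[...,2]>.045),alu=(abs(r-b)<35)&(r>140)&(X[...,2]>.036)&(X[...,2]<.046)&(X[...,1]>.02),orange=(r>150)&(b<60)&(X[...,2]>.036)&(X[...,2]<.046)&(X[...,1]>.02)).items():
        q=X[mm&reg&(X[...,2]<.1)]
        if len(q)>12: print(n,nm,len(q),np.median(q,0).round(4),box(q[:,:2]))
```

```text
[0.52340324 0.06937763 0.15927315] [ 3.14097962e+00 -7.08750614e-05 -2.92362143e+00] 0.01581059170967641
wrist green 112 [ 0.6582 -0.1208  0.0183] (array([ 655.4, -122.7]), array([17. , 23.2]), 61.5)
wrist red 85 [ 0.5797 -0.1657  0.0184] (array([ 574.5, -166.6]), array([14.5, 23.3]), 74.5)
wrist blue 1328 [ 0.5385 -0.0159  0.0484] (array([540.6, -16.8]), array([46.1, 46.1]), 44.3)
wrist alu 703 [0.4643 0.0592 0.0402] (array([475.2,  49.3]), array([37.5, 47.2]), 13.4)
wrist orange 87 [0.5281 0.0397 0.0397] (array([522.5,  39.6]), array([85.7,  7.6]), 11.2)
top green 54 [ 0.6546 -0.124   0.0185] (array([ 654.6, -124.7]), array([19. , 19.9]), 50.6)
top red 70 [ 0.5747 -0.1703  0.0178] (array([ 574.3, -170.5]), array([21.8, 23.6]), 44.1)
top blue 59 [ 0.5433 -0.0308  0.0477] (array([539.1, -30. ]), array([16.5, 42.9]), 85.9)
top alu 47 [0.4619 0.063  0.0393] (array([460.8,  60.7]), array([17.5, 20.1]), 0.3)
```

View pics/wrist2.png

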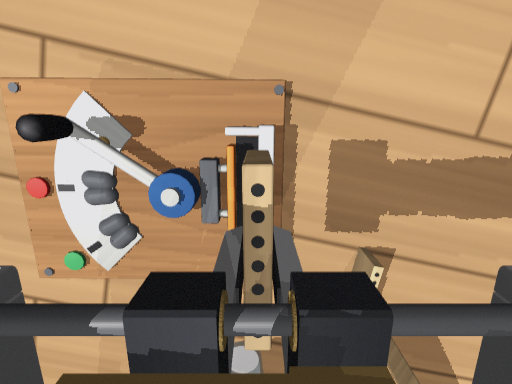

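The wrist view shows the board in hand above the slot, holes up, with its far end at (258,155) and the slot's end stop at (247,130). Next I'll refine the relative pose from the saved clouds.

Run:
```python
from bench import *
from h import *
yaw=np.radians(12.4)
for f in("top0","w1","wrist2","top2"):
    s=dict(np.load(f+".npz")); X=cloud(s); r,g,b=[s["img"][...,i].astype(int) for i in range(3)]
    wood=(r-b>40)
    if f.endswith("2"):
        q=X[(X[...,2]>.183)&(X[...,2]<.203)&wood&(r>130)&(abs(X[...,0]-.52)<.08)&(abs(X[...,1]-.069)<.03)]
        if len(q)>20: print(f,"boardtop",len(q),np.median(q[:,2]),box(q[:,:2]))
    # clamp frame
    P=X[...,:2]-[.5406,-.0168]; c,sn=np.cos(yaw),np.sin(yaw)
    cx=P[...,0]*c+P[...,1]*sn; cy=-P[...,0]*sn+P[...,1]*c
    near=(abs(cx)<.08)&(cy>.05)&(cy<.12)
    a=near&(X[...,2]>.034)&(X[...,2]<.048)&(abs(r-b)<40)&(r>120)
    if a.sum()>20:
        print(f,"alu",a.sum(),"cx",np.percentile(cx[a],[1,99]).round(4),"cy",np.percentile(cy[a],[1,99]).round(4),"z",np.median(X[...,2][a]).round(4))
        j=a&(abs(cx)<.05); 
        if j.sum()>20:
            print("  jaw cy",np.percentile(cy[j],[3,97]).round(4),"slope deg",np.degrees(np.polyfit(cx[j],cy[j],1)[0]).round(2))
    o_=near&(X[...,2]>.03)&(r>150)&(b<70)&(g>70)
    if o_.sum()>20: print("  orange cy",np.percentile(cy[o_],[3,97]).round(4),"z",np.median(X[...,2][o_]).round(4))
    e=near|True; pl=(X[...,2]>.008)&(X[...,2]<.016)&(abs(cx)<.14)&(cy<.14)&(cy>-.2)
    if pl.sum()>500: print("  plate",box(X[pl][:,:2]))
```

```text
top0 alu 418 cx [-0.0673  0.0685] cy [0.0555 0.1024] z 0.0392
  jaw cy [0.0869 0.102 ] slope deg -0.18
  orange cy [0.0549 0.0615] z 0.0393
  plate (array([553.4, -48.6]), array([242.4, 296.2]), 12.1)
w1 alu 2352 cx [-0.067   0.0685] cy [0.0568 0.1023] z 0.0405
  jaw cy [0.088 0.102] slope deg -0.41
  orange cy [0.055  0.0628] z 0.0403
  plate (array([539.5,  46.5]), array([206.2, 107.2]), 12.0)
wrist2 boardtop 3513 0.19373896179843147 (array([522.3,  74.3]), array([110. ,  28.1]), 12.4)
wrist2 alu 703 cx [-0.0686 -0.0357] cy [0.0558 0.1023] z 0.0402
  jaw cy [0.0873 0.1024] slope deg 34.5
  orange cy [0.055  0.0625] z 0.0398
  plate (array([547.7, -49.1]), array([230.2, 295.5]), 12.0)
top2 boardtop 72 0.19313105710611106 (array([481. ,  58.8]), array([23.2, 15.8]), 11.7)
top2 alu 52 cx [-0.0687 -0.0512] cy [0.0825 0.1021] z 0.0393
  plate (array([545.1, -42.8]), array([231.7, 308.1]), 12.3)
```

Run:
```python
from bench import *
from h import *
o=get_obs(); print(o["tool_pos"])
print(rel(o,[.5257,.057,.0476],3.3545))
```

```text
[0.52337727 0.06926298 0.15928697]
(array([ 0.0004, -0.0125,  0.1117]), array([ 0.   , -0.   ,  0.005]))
```

Emit:
carry_out([
  [0,-0.0125,0,0,0,0.005],
  [0,-0.0125,0.02,0,0,0.005],
  [0,-0.0125,0.045,0,0,0.005],
  [0,-0.0125,0.07,0,0,0.005],
  [0,-0.0125,0.07,0,0,0.005],
])

```text
time: 5.25
tool_pos: [0.523, 0.0554, 0.0853]
ee_rot: [3.14, -0.008, -2.93]
wrist_force: [-0.5, 0.0, -1.1]
width: 0.016
finger_force: 30.0
```

Emit:
carry_out([
  [0,0,0,0,0,0],
  [0,0,0,0,0,0],
  [0,0,0,0,0,0],
  [0,0,0,0,0,0],
  [0,0,0,0,0,0],
])

```text
time: 5.75
tool_pos: [0.5263, 0.0559, 0.0903]
ee_rot: [-3.141, 0.002, -2.93]
wrist_force: [-0.2, 0.3, -1.9]
width: 0.016
finger_force: 30.0
```

Run:
```python
from bench import *
from h import *
o=get_obs(); print(o["tool_pos"],o["ee_rot"],o["wrist_force"])
print(rel(o,[.5257,.057,.0476],3.3545))
s=snapshot("wrist"); np.savez("w3.npz",**s); X=cloud(s); r,g,b=[s["img"][...,i].astype(int) for i in range(3)]
yaw=np.radians(12.1);P=X[...,:2]-[.5406,-.0168]; c,sn=np.cos(yaw),np.sin(yaw)
cx=P[...,0]*c+P[...,1]*sn; cy=-P[...,0]*sn+P[...,1]*c
m=(r-b>40)&(r>130)&(X[...,2]>.112)&(X[...,2]<.13)&(abs(cx)<.09)&(abs(cy-.075)<.03)
# far end part, top face only
print("z",np.median(X[...,2][m]),"cx",np.percentile(cx[m],[.5,99.5]))
for lo in(-.05,-.03,-.01,.01):
    k=m&(cx>lo)&(cx<lo+.02); print(lo,k.sum(),np.percentile(cy[k],[2,98]).round(4) if k.sum()>5 else "")
```

```text
[0.52632167 0.05590099 0.09031052] [-3.14132045e+00  1.50037287e-03 -2.93034434e+00] [-0.18182808  0.28804213 -1.90794068]
(array([0.0004, 0.0012, 0.0427]), array([-0.   ,  0.002, -0.002]))
z 0.12475611851821884 cx [-0.05354217  0.05501895]
-0.05 1036 [0.0653 0.0804]
-0.03 700 [0.0665 0.0802]
-0.01 649 [0.0663 0.0797]
0.01 109 [0.0667 0.0794]
```

Emit:
carry_out([
  [0,0.002,0,0,0,0],
  [0,0.002,0.01,0,0,0],
  [0,0.002,0.02,0,0,0],
  [0,0.002,0.03,0,0,0],
  [0,0.002,0.036,0,0,0],
])

```text
time: 6.3
tool_pos: [0.5243, 0.0578, 0.0514]
ee_rot: [3.141, -0.003, -2.93]
wrist_force: [-0.0, -0.3, -1.4]
width: 0.0157
finger_force: 30.0
```

Emit:
carry_out([
  [0,0,0,0,0,0],
  [0,0,0,0,0,0],
  [0,0,0.003,0,0,0],
  [0,0,0.005,0,0,0],
  [0,0,0.006,0,0,0],
])

```text
time: 6.8
tool_pos: [0.5256, 0.0578, 0.0479]
ee_rot: [-3.142, 0.001, -2.93]
wrist_force: [-1.7, 0.2, 4.0]
width: 0.016
finger_force: 30.0
```

Emit:
carry_out([
  [0,0,0,0,0,0],
  [0,0,0,0,0,0],
  [0,0,0,0,0,0],
  [0,0,0,0,0,0],
  [0,0,0,0,0,0],
])

```text
time: 7.3
tool_pos: [0.5256, 0.0578, 0.0479]
ee_rot: [-3.141, 0.001, -2.93]
wrist_force: [-1.2, 0.2, 3.5]
width: 0.0164
finger_force: 30.0
```

There's contact at the expected height, so I'll release with a modest opening and rise.

Emit:
carry_out([
  [0,0,0,0,0,0],
  [0,0,0,0,0,0],
  [0,0,0,0,0,0],
  [0,0,0,0,0,0],
  [0,0,0,0,0,0],
], jaw=0.4)

```text
time: 7.8
tool_pos: [0.5254, 0.0579, 0.0473]
ee_rot: [3.141, -0.0, -2.93]
wrist_force: [-0.5, -0.5, -0.1]
width: 0.0375
finger_force: 0.0
```

Emit:
carry_out([
  [0,0,-0.03,0,0,0],
  [0,0,-0.06,0,0,0],
  [0,0,-0.09,0,0,0],
  [0,0,-0.09,0,0,0],
  [0,0,-0.09,0,0,0],
])

```text
time: 8.3
tool_pos: [0.5258, 0.0578, 0.1378]
ee_rot: [-3.141, 0.001, -2.93]
wrist_force: [-0.1, 1.0, -0.7]
width: 0.0379
finger_force: 0.0
```

Run:
```python
from bench import *
from h import *
o=get_obs(); print(o["tool_pos"],o["ee_rot"],o["joint_positions"].round(2))
R=lambda a:np.array([[np.cos(a),-np.sin(a)],[np.sin(a),np.cos(a)]])
yaw=np.radians(12.1)
for f in("top","scene","wrist"):
    s=snapshot(f); np.savez(f+"4.npz",**s); X=cloud(s); r,g,b=[s["img"][...,i].astype(int) for i in range(3)]
    off=[.004,0] if f=="scene" else [0,0]
    P=X[...,:2]-[.5406,-.0168]-off; C=P@R(yaw); cx,cy=C[...,0],C[...,1]
    m=(r-b>30)&(X[...,2]>.072)&(X[...,2]<.092)&(abs(cx)<.09)&(abs(cy-.075)<.03)
    if m.sum()>10: print(f,"board",m.sum(),np.percentile(X[...,2][m],[10,50,90]).round(4),box(C[m]))
    k=(X[...,2]>.085)&(X[...,2]<.1)&(r<60)&(cy<-.05)&(abs(cx)<.15)&(cy>-.15)
    if k.sum()>10: print(f,"knob",k.sum(),box(C[k]),np.median(X[...,2][k]))
```

```text
[0.52575491 0.05783944 0.13775839] [-3.14141948e+00  1.40119828e-03 -2.93043742e+00] [ 0.    0.06  1.53  0.    1.55 -1.78]
top board 84 [0.079  0.0819 0.0849] (array([-39.2,  74.7]), array([31. , 15.8]), 0.7)
top knob 49 (array([-66.1, -98.4]), array([16.7, 17. ]), 76.4) 0.0914824813791808
scene board 137 [0.0764 0.0815 0.0839] (array([ 2.1, 75. ]), array([ 17.1, 108.4]), 89.8)
scene knob 26 (array([-63.6, -99.4]), array([14.4, 18.4]), 32.6) 0.09114544232785723
wrist board 2101 [0.0815 0.0824 0.0832] (array([ 0.4, 75. ]), array([ 15.8, 109.4]), 90.0)
wrist knob 545 (array([-66.4, -98.5]), array([21. , 21.8]), 8.2) 0.09083266388760798
```

The board is seated: its top is at 82 mm, centred at clamp (0.4,75), yaw matching. Now the lever.

```bash
cat >> h.py <<'E'
Y=np.radians(12.2); PV=np.array([.5406,-.0168])
def lev(th,z,r=.1195):
    f=-np.pi/2+Y-.6+th; return [*(PV+r*np.array([np.cos(f),np.sin(f)])),z],f+np.pi
E
python3 - <<'E'
from bench import *
from h import *
o=get_obs(); p,y=lev(.007,.138); print(p,y,rel(o,p,y))
E
```

```text
[np.float64(0.4962672544599117), np.float64(-0.1277723284106348), 0.138] 1.1907264955382046 (array([ 0.0663, -0.1756, -0.0026]), array([-0.003, -0.003,  2.162]))
```

Emit:
carry_out([
  [0.013,-0.035,-0.01,0,0,0.14],
  [0.026,-0.07,-0.01,0,0,0.28],
  [0.04,-0.105,-0.01,0,0,0.42],
  [0.053,-0.14,-0.01,0,0,0.56],
  [0.066,-0.175,-0.01,0,0,0.7],
], jaw=0.55)

```text
time: 8.95
tool_pos: [0.4963, -0.1281, 0.1456]
ee_rot: [-3.141, -0.003, 2.647]
wrist_force: [0.8, 0.2, -0.9]
width: 0.0519
finger_force: 0.0
```

Emit:
carry_out([
  [0,0,0,0,0,0.14],
  [0,0,0,0,0,0.28],
  [0,0,0,0,0,0.42],
  [0,0,0,0,0,0.56],
  [0,0,0,0,0,0.7],
])

```text
time: 9.45
tool_pos: [0.4966, -0.1269, 0.1455]
ee_rot: [-3.139, -0.002, 1.947]
wrist_force: [0.5, -0.4, 0.2]
width: 0.0519
finger_force: 0.0
```

Emit:
carry_out([
  [0,0,0,0,0,0.14],
  [0,0,0,0,0,0.28],
  [0,0,0,0,0,0.42],
  [0,0,0,0,0,0.56],
  [0,0,0,0,0,0.7],
])

```text
time: 9.95
tool_pos: [0.4966, -0.1268, 0.1454]
ee_rot: [-3.138, -0.0, 1.247]
wrist_force: [-0.6, -0.6, -0.6]
width: 0.0515
finger_force: 0.0
```

Emit:
carry_out([
  [0,0,0,0,0,0.062],
  [0,0,0,0,0,0.062],
  [0,0,0,0,0,0.062],
  [0,0,0,0,0,0.062],
  [0,0,0,0,0,0.062],
])

```text
time: 10.45
tool_pos: [0.4975, -0.1271, 0.1472]
ee_rot: [-3.141, -0.0, 1.191]
wrist_force: [-0.1, -0.2, -0.1]
width: 0.0517
finger_force: 0.0
```

Run:
```python
from bench import *
from h import *
o=get_obs(); p,y=lev(.007,.062); print(o["tool_pos"],o["joint_positions"].round(2),rel(o,p,y))
s=snapshot("wrist"); np.savez("w5.npz",**s); cv2.imwrite("pics/w5.png",s["img"][:,:,::-1]);X=cloud(s); r,g,b=[s["img"][...,i].astype(int) for i in range(3)]
q=X[(X[...,2]>.085)&(X[...,2]<.1)&(r<60)&(np.hypot(X[...,0]-p[0],X[...,1]-p[1])<.03)]; print(len(q),box(q[:,:2]),p)
```

```text
[ 0.4974808  -0.12706139  0.14716551] [-0.36  0.03  1.55  0.    1.57  0.02] (array([-0.0011, -0.0008,  0.0852]), array([-0.001, -0.   ,  0.001]))
539 (array([ 497.1, -127.2]), array([20.8, 21.5]), 22.2) [np.float64(0.4962672544599117), np.float64(-0.1277723284106348), 0.062]
```

View pics/w5.png

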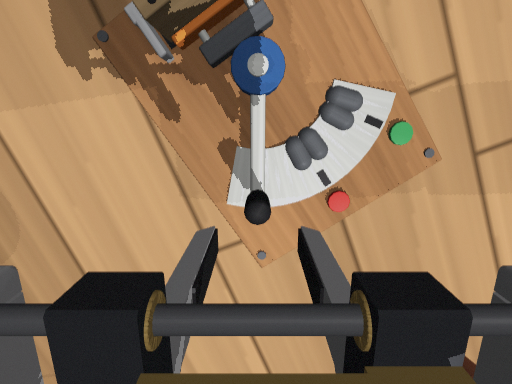

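The lever runs straight down the image with its knob at (258,207), between the two fingers. Green is at (402,133) and red at (339,202), so the fingers are aligned. Now descend and close to a loose cage.

Emit:
carry_out([
  [-0.001,0,0.02,0,0,0],
  [-0.001,0,0.04,0,0,0],
  [-0.001,0,0.06,0,0,0],
  [-0.001,0,0.075,0,0,0],
  [-0.001,0,0.084,0,0,0],
])

```text
time: 11.0
tool_pos: [0.4965, -0.1277, 0.062]
ee_rot: [-3.139, -0.0, 1.191]
wrist_force: [0.6, -0.2, 0.4]
width: 0.0517
finger_force: 0.0
```

Emit:
carry_out([
  [0,0,0,0,0,0],
  [0,0,0,0,0,0],
  [0,0,0,0,0,0],
  [0,0,0,0,0,0],
  [0,0,0,0,0,0],
], jaw=0.27)

```text
time: 11.5
tool_pos: [0.4977, -0.1282, 0.0642]
ee_rot: [3.14, -0.0, 1.191]
wrist_force: [0.1, -0.0, -0.6]
width: 0.026
finger_force: 0.0
```

Run:
```python
from bench import *
from h import *
o=get_obs(); print(o["tool_pos"],o["width"],o["wrist_force"])
for t in(.05,.15,.25,.35,.45,.55,.65): p,y=lev(t,.062); print(t,*rel(o,p,y))
```

```text
[ 0.49766654 -0.1281739   0.06420196] 0.02597815149958593 [ 0.07788855 -0.0165192  -0.63825548]
0.05 [-0.      0.0037  0.0022] [ 0.001 -0.    -0.043]
0.15 [0.0011 0.0156 0.0022] [ 0.001 -0.    -0.143]
0.25 [0.0034 0.0273 0.0022] [ 0.001  0.    -0.243]
0.35 [0.0068 0.0387 0.0023] [ 0.001  0.    -0.343]
0.45 [0.0114 0.0498 0.0023] [ 0.001  0.    -0.443]
0.55 [0.017  0.0603 0.0023] [ 0.001  0.    -0.543]
0.65 [0.0237 0.0702 0.0023] [ 0.001  0.    -0.643]
```

Emit:
carry_out([
  [0,0.007,0.001,0,0,-0.07],
  [0.001,0.0155,0.001,0,0,-0.143],
  [0.0025,0.0235,0.001,0,0,-0.21],
  [0.0045,0.031,0.001,0,0,-0.275],
  [0.007,0.039,0.001,0,0,-0.343],
])

```text
time: 12.0
tool_pos: [0.536, -0.1364, 0.0627]
ee_rot: [-3.141, 0.001, 1.536]
wrist_force: [-1.3, -0.6, -0.2]
width: 0.0255
finger_force: 0.5
```

Run:
```python
from bench import *
from h import *
o=get_obs(); print(o["tool_pos"],o["width"],o["wrist_force"],o["finger_force"])
for t in(.35,.45,.55,.65,.7,.75,.8): p,y=lev(t,.062); print(t,*rel(o,p,y))
```

```text
[ 0.53603958 -0.13637557  0.0627037 ] 0.02551025119541863 [-1.30015474 -0.58059695 -0.16935124] 0.46206818558857776
0.35 [0.0002 0.0001 0.0007] [-0.     0.001  0.003]
0.45 [0.0007 0.0121 0.0007] [-0.001  0.001 -0.097]
0.55 [0.0025 0.0239 0.0007] [-0.001  0.001 -0.197]
0.65 [0.0054 0.0355 0.0007] [-0.001  0.    -0.297]
0.7 [0.0073 0.0411 0.0007] [-0.001  0.    -0.347]
0.75 [0.0095 0.0467 0.0007] [-0.001  0.    -0.397]
0.8 [0.0119 0.0521 0.0007] [-0.001  0.    -0.447]
```

Tracking well, so I'll continue past the near notch.

Emit:
carry_out([
  [0.0004,0.009,0,0,0,-0.073],
  [0.0015,0.0185,0,0,0,-0.15],
  [0.003,0.028,0,0,0,-0.23],
  [0.006,0.037,0,0,0,-0.31],
  [0.0095,0.0465,0,0,0,-0.397],
])

```text
time: 12.5
tool_pos: [0.5807, -0.1297, 0.0626]
ee_rot: [-3.135, 0.0, 1.934]
wrist_force: [-5.2, -2.1, 3.0]
width: 0.0253
finger_force: 2.6
```

Run:
```python
from bench import *
from h import *
o=get_obs(); print(o["tool_pos"],o["width"],o["wrist_force"],o["finger_force"])
for t in(.75,.85,.95,1.0,1.05,1.1,1.15,1.2): p,y=lev(t,.062); print(t,*rel(o,p,y))
```

```text
[ 0.5806598  -0.12971848  0.06262101] 0.025334203888225566 [-5.18496869 -2.14870374  3.0119599 ] 2.586038194131106
0.75 [0.0003 0.0026 0.0006] [-0.006  0.    -0.   ]
0.85 [0.0009 0.0146 0.0005] [-0.006  0.    -0.1  ]
0.95 [0.0027 0.0264 0.0005] [-0.006 -0.    -0.2  ]
1.0 [0.004  0.0322 0.0004] [-0.006 -0.    -0.25 ]
1.05 [0.0056 0.038  0.0004] [-0.006 -0.001 -0.3  ]
1.1 [0.0075 0.0436 0.0003] [-0.006 -0.001 -0.35 ]
1.15 [0.0097 0.0492 0.0003] [-0.006 -0.001 -0.4  ]
1.2 [0.0122 0.0546 0.0003] [-0.006 -0.001 -0.45 ]
```

Emit:
carry_out([
  [0.0004,0.009,0,0,0,-0.075],
  [0.0013,0.018,0,0,0,-0.15],
  [0.0031,0.027,0,0,0,-0.23],
  [0.006,0.0365,0,0,0,-0.31],
  [0.0095,0.0465,0,0,0,-0.4],
])

```text
time: 13.0
tool_pos: [0.6214, -0.1056, 0.0627]
ee_rot: [-3.135, 0.0, 2.333]
wrist_force: [-3.4, -3.9, 2.3]
width: 0.0255
finger_force: 2.7
```

Run:
```python
from bench import *
from h import *
o=get_obs(); print(o["tool_pos"],o["width"],o["wrist_force"],o["finger_force"])
for t in(1.1,1.15,1.2): p,y=lev(t,.062); print(t,*rel(o,p,y))
```

```text
[ 0.62141343 -0.10560716  0.06268456] 0.025478089450367065 [-3.38752237 -3.93464167  2.28359025] 2.688756911375094
1.1 [ 0.0007 -0.003   0.0007] [-0.006  0.001  0.049]
1.15 [0.0005 0.003  0.0007] [-0.006  0.    -0.001]
1.2 [0.0007 0.0089 0.0006] [-0.006  0.    -0.051]
```

Emit:
carry_out([
  [0,0.002,0,0,0,-0.02],
  [0.0001,0.004,0,0,0,-0.035],
  [0.0002,0.006,0,0,0,-0.05],
  [0.0003,0.0065,0,0,0,-0.055],
  [0.0003,0.0065,0,0,0,-0.055],
])

```text
time: 13.5
tool_pos: [0.6274, -0.0985, 0.0626]
ee_rot: [-3.141, 0.0, 2.385]
wrist_force: [-0.7, -1.8, 1.2]
width: 0.0254
finger_force: 1.0
```

Emit:
carry_out([
  [0,0,0,0,0,0],
  [0,0,0,0,0,0],
  [0,0,0,0,0,0],
  [0,0,0,0,0,0],
  [0,0,0,0,0,0],
])

```text
time: 14.0
tool_pos: [0.6276, -0.0983, 0.0625]
ee_rot: [3.141, 0.0, 2.386]
wrist_force: [-1.0, -3.1, 1.0]
width: 0.0254
finger_force: 1.1
```

Run:
```python
from bench import *
from h import *
o=get_obs(); print(o["tool_pos"],o["width"],o["wrist_force"],o["finger_force"])
d=o["tool_pos"][:2]-PV; print("th",np.arctan2(d[1],d[0])+np.pi/2-Y+.6,np.hypot(*d))
s=snapshot("top"); np.savez("t6.npz",**s)
```

```text
[ 0.62760896 -0.09834624  0.06254627] 0.025380389477546457 [-0.99501055 -3.09994844  1.04125215] 1.0809955034710583
th 1.2048657523405548 0.11924910024581083
```

Tool at lever angle 1.205 with low force. I'll open, let it settle, rise and look.

Emit:
carry_out([
  [0,0,0,0,0,0],
  [0,0,0,0,0,0],
  [0,0,0,0,0,0],
  [0,0,0,0,0,0],
  [0,0,0,0,0,0],
], jaw=0.5)

```text
time: 14.55
tool_pos: [0.6276, -0.098, 0.0624]
ee_rot: [3.141, -0.0, 2.386]
wrist_force: [-0.8, 1.0, -0.4]
width: 0.0473
finger_force: 0.0
```

Emit:
carry_out([
  [0,0,-0.03,0,0,0],
  [0,0,-0.06,0,0,0],
  [0,0,-0.09,0,0,0],
  [0,0,-0.12,0,0,0],
  [0,0,-0.12,0,0,0],
])

```text
time: 15.05
tool_pos: [0.6301, -0.0988, 0.1887]
ee_rot: [3.136, 0.009, 2.386]
wrist_force: [0.3, -0.2, 1.4]
width: 0.0467
finger_force: 0.0
```

Run:
```python
from bench import *
from h import *
o=get_obs(); print(o["tool_pos"],o["wrist_force"])
R=lambda a:np.array([[np.cos(a),-np.sin(a)],[np.sin(a),np.cos(a)]])
for f in("top","scene","wrist"):
    s=snapshot(f); np.savez(f+"7.npz",**s); X=cloud(s); r,g,b=[s["img"][...,i].astype(int) for i in range(3)]
    P=X[...,:2]-PV-([.004,0] if f=="scene" else [0,0]); C=P@R(Y); cx,cy=C[...,0],C[...,1]
    m=(r-b>30)&(X[...,2]>.072)&(X[...,2]<.092)&(abs(cx)<.09)&(abs(cy-.075)<.03)
    if m.sum()>10: print(f,"board",m.sum(),np.percentile(X[...,2][m],[10,50,90]).round(4),box(C[m]))
    k=(X[...,2]>.085)&(X[...,2]<.1)&(r<60)&(cy<-.05)&(abs(cx)<.15)&(cy>-.15)
    if k.sum()>10:
        bx=box(C[k]); print(f,"knob",k.sum(),bx,"theta",.6+np.arctan2(bx[0][0],-bx[0][1]))
cv2.imwrite("pics/w7.png",s["img"][:,:,::-1])
s=np.load("top7.npz"); cv2.imwrite("pics/top7.png",cv2.resize(s["img"][100:290,60:460,::-1],None,fx=2,fy=2,interpolation=cv2.INTER_CUBIC))
```

```text
[ 0.63010752 -0.09877338  0.18872924] [ 0.25092322 -0.24888611  1.39671477]
top board 288 [0.0782 0.0817 0.0846] (array([ 0. , 78.6]), array([ 16.3, 109.3]), 89.9)
top knob 51 (array([ 65.2, -99. ]), array([17.4, 17.6]), 34.6) theta 1.1823873139482106
scene board 127 [0.0776 0.0813 0.0836] (array([ 1.9, 78.6]), array([ 17.1, 110.9]), 89.8)
scene knob 36 (array([  67.8, -100.8]), array([19.2, 16.3]), 67.2) theta 1.192112169453662
wrist board 704 [0.081  0.0822 0.0834] (array([32.3, 78.5]), array([46.8, 16. ]), 0.6)
wrist knob 426 (array([ 65.8, -99.6]), array([21., 21.]), 36.2) theta 1.1838204717960523
```

View pics/w7.png

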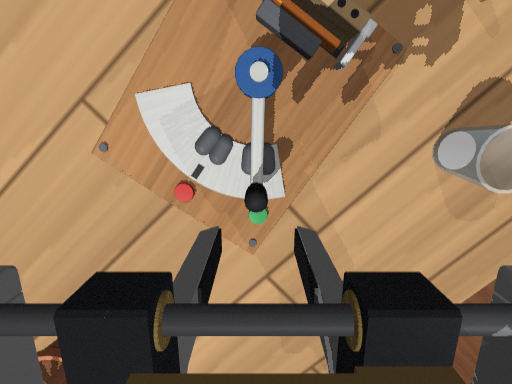

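View pics/top7.png

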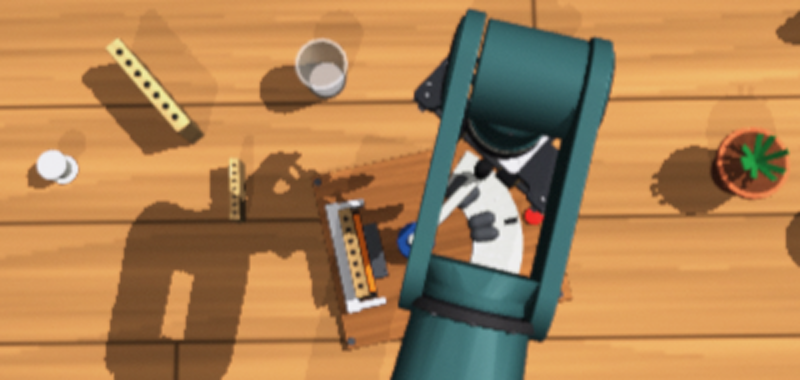

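The wrist view shows the lever arm between the far pair of ridges (258,160), with the knob at (257,197) in line with the green disc (259,215). The top view shows the board clamped against the jaw at (355,250), with glass, spool and pot where they were. I'll back off, check that it stays put, and hand in.

Emit:
carry_out([
  [0,0,-0.02,0,0,0],
  [0,0,-0.04,0,0,0],
  [0,0,-0.04,0,0,0],
  [0,0,-0.04,0,0,0],
  [0,0,-0.04,0,0,0],
])

```text
time: 15.7
tool_pos: [0.6267, -0.098, 0.2198]
ee_rot: [-3.14, -0.004, 2.386]
wrist_force: [0.0, 1.0, 0.2]
width: 0.0471
finger_force: 0.0
```

Run:
```python
from bench import *
from h import *
R=lambda a:np.array([[np.cos(a),-np.sin(a)],[np.sin(a),np.cos(a)]])
s=snapshot("wrist"); X=cloud(s); r,g,b=[s["img"][...,i].astype(int) for i in range(3)]
C=(X[...,:2]-PV)@R(Y); cx,cy=C[...,0],C[...,1]
k=(X[...,2]>.085)&(X[...,2]<.1)&(r<60)&(cy<-.05)&(abs(cx)<.15)&(cy>-.15)
bx=box(C[k]); th=.6+np.arctan2(bx[0][0],-bx[0][1])
gm=(g>1.6*r)&(g>1.6*b)&(g>60)&(X[...,2]<.03)&(abs(cx)<.15)&(cy>-.2)
bg=box(C[gm]); print("theta",th,"green dir",bg,.6+np.arctan2(bg[0][0],-bg[0][1]))
if abs(th-1.185)<.02: print(close_job())
```

```text
theta 1.1815197121980225 green dir (array([  89.1, -131.2]), array([21.8, 18.7]), 40.1) 1.1965718236616665
the job is handed in; nothing more can be done
None
```

I handed the job in at about 16 s: the middle board stands in the slot, holes up and down on the base, and the lever is held in the far notch by the green marker (measured at about 1.18 rad; the notch is at 1.2). The glass, spool and pot looked undisturbed in the last top view.

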